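Put three coffee-bar tools back on their own stations

ROBOT

A 6-joint arm with a two-finger parallel gripper is mounted at the origin on the work surface. World frame = base frame: x ahead of the robot, y to its left, z up, the work surface at z = 0. Lengths are in mm, angles in rad, forces in N, time in s.
With the tool pointing down it reaches from about 400 to 925 mm from the base axis. Payload 12.5 kg.
Tool frame: the origin (TCP) lies midway between the tips of the shut fingers; the grasp point (between the pads) lies 19 mm behind it; z points along the fingers, y is the direction in which the jaws open and shut (so a half turn about z gives the same grasp; the last joint's range is limited). The gripper opens to 95 mm and grips with 3 to 60 N. Pads are 20 mm wide; open, the fingers measure 119 mm over their backs; the gripper's body (75 mm by 180 mm) begins 59 mm behind the grasp point.
Start: joints at [-1.289, 0.491, 1.559, -0, 1.092, -0.106], TCP at [236.37, -578.601, 187.761] pointing down, gripper open.
Joint ranges: [-3.1, 3.1], [-0.84, 2.19], [0.05, 2.79], [-1.13, 4.28], [0.06, 2.93], [-2.69, 2.69]. Speed limits (rad/s): [2.22, 2.22, 2.79, 3.14, 3.14, 3.14].

INTERFACE

Orientations are given as [roll, pitch, yaw] about the fixed x, y, z axes, in that order (R = Rz(yaw) Ry(pitch) Rx(roll)).
In Python, from cell import * gives the robot as it stands. The module is installed in compiled form; this text tells all that it offers.
- The arm moves only by the tool carry_out, never from a script. Its argument "moves" is a list of rows, each an object of numbers: "dx", "dy", "dz": the shift along the tool's x, y, z in m; "twist": the turn about the tool's z in degrees. A call has 1 to 5 rows; each row is the pose to reach, as a shift and turn from the pose commanded when the call began, along the tool's axes at that moment; what a row does not reach only later rows make up. A row lasts 1/10 s, in which the tool goes at most 50 mm and 8.59 degrees, less where a joint would pass 70% of its speed; a pose out of reach is approached as far as the arm can. A call with a gripper value outside its range is refused whole. "grip" is the finger opening in m, from 0 to 0.0951, set as the call begins (left out, the last holds). The fingers move at their own pace and stop on an object; the grip force is fixed at half the most. Time passes only in rows, so rows that repeat a pose let the fingers close. It gives the time, the measured TCP pose, the force and the opening at its end, in the units of the state.
- state(): the state, without advancing time (a new reading comes with each control period).
- read_camera(name): name is "scene" or "top" or "wrist"; returns (picture, depth): 420x560x3 uint8, red, green, blue; 420x560 float32, mm along the optical axis (not along the pixel's ray), 0 where there is no reading.
- camera_info(name): a dict with "mtx" (3x3 intrinsics, pixels), "R" (3x3) and "t" (3): a world point X has camera coordinates R X + t. Camera axes: x right, y down, z forward; pixel columns grow to the right and rows downward; lengths in mm; the calibration is good to about 2 mm. A picture is of the moment at which its call begins: read the wrist's pose just before it. camera_info takes no time and is no camera call; for the wrist camera it gives the pose at the moment of the call.
- job_done(): hands the job in, once; it reports no verdict.
The state is a dict: "t": time; "joints": joint angles; "qvel": joint speeds; "tau": joint torques, N m; "eef_pos": TCP position; "tcp_rot": TCP orientation; "ft_force": force on the tool from outside, world axes, zero at the start; "moment": the same for the moment, N m; "opening": opening from 0.0 (shut) to 1.0 (fully open).
Only numpy, scipy, OpenCV 4.12 (cv2) and the standard library are available. Lean on these libraries where they do the work, as an engineer would, in place of code of your own. Each camera call takes 0.05 s, during which the arm holds its last target. There are 200 camera calls.

TASK

The three tools on the coffee bar have been left on one another's stations. Put them right, each standing upright in the middle of its own place: the tamper on the round wooden block, the steel milk jug on the slotted drip tray, and the handleless dosing cup on the pan of the scale. Use the empty black mat to park one tool while you make room (let go of it there), never put or drop a tool on the bare worktop, and do not push the cups and the sugar jar about or tip anything over.

Things in the scene. Friction and masses are not known exactly. Their poses are not given: they have to be found in the camera images.
- tamper: Espresso tamper standing on its foot, 90 mm tall, 0.35 kg: steel foot disc 58 mm diameter and about 22 mm high, thin neck, dark wooden handle 34 mm in diameter between 54 and 82 mm above the underside (best grip, about 68 mm up). Origin: centre of its underside, z up the handle. Starts on the scale.
- jug: Small open steel milk jug, 78 mm tall, 0.18 kg: round body 60 mm in diameter from the underside to 52 mm up, then narrowing to 54 mm at the rim, wall 3 mm. Loop handle on its +y side reaches 59 mm from the axis; small spout on its -y side. Grip across the body along its x axis, about 38 mm above the underside. Origin: centre of its underside, z up. Starts on the wooden block, turned any way.
- dosing_cup: Plain open aluminium cup without handle, straight-sided, 56 mm diameter, 46 mm tall, wall 3 mm, 0.10 kg. Grip across it about 28 mm above the underside. Origin: centre of its underside, z up. Starts on the drip tray.
- wood_block: Round wooden block, 94 mm diameter, flat top 24 mm above the worktop with a cork disc: the tamper's place; origin on the worktop (z = 0) under the centre of its top; z up. Fixed to the bar. 
- drip_tray: Square steel drip tray 104 x 104 mm with dark slots, flat top 20 mm above the worktop: the milk jug's place; origin on the worktop (z = 0) under the centre of its top; z up. Fixed to the bar. 
- scale: Black kitchen scale, 106 mm (x) by 94 mm (y), 18 mm high, with a round steel pan of 80 mm diameter whose rigid top is 22 mm above the worktop, and a display strip along its -x edge: the dosing cup's place; origin on the worktop (z = 0) under the centre of its top; z up. Fixed to the bar. The origin is under the pan's centre.
- mat: Empty black square rubber mat 110 x 110 mm with a thin grey line round its edge, rigid, flat top 8 mm above the worktop: the parking spot; origin on the worktop (z = 0) under the centre of its top; z up. Fixed to the bar. 
- blue_cup: Blue ceramic cup, 66 mm across the rim, 55 mm tall, loose on the worktop; leave it alone. Origin: centre of its underside.
- white_cup: White ceramic cup, 68 mm across the rim, 75 mm tall, loose on the worktop; leave it alone. Origin: centre of its underside.
- sugar_jar: Amber jar with a steel lid, 60 mm diameter, 85 mm tall, loose on the worktop; leave it alone. Origin: centre of its underside.
There are look-alikes about, which are no part of the job. Leave any purple look-alike of the tamper alone. What is shaped like the scale but purple is not meant.

How it is judged (in metres and radians):
On the way:
1. one of the three tools stands on the black mat, let go (((horizontal distance between tamper and mat below 0.04 m and z of tamper in the frame of mat between 0.004 and 0.012 m and angle between tamper's own z axis and vertical below 0.1 rad and contact force between the fingers and tamper below 0.2 N) or (horizontal distance between jug and mat below 0.04 m and z of jug in the frame of mat between 0.004 and 0.012 m and angle between jug's own z axis and vertical below 0.1 rad and contact force between the fingers and jug below 0.2 N) or (horizontal distance between dosing_cup and mat below 0.04 m and z of dosing_cup in the frame of mat between 0.004 and 0.012 m and angle between dosing_cup's own z axis and vertical below 0.1 rad and contact force between the fingers and dosing_cup below 0.2 N))), for 0.2 s.
At the end, for the whole second after the job is handed in: The tamper on the wooden block, the jug on the drip tray and the dosing cup on the scale's pan, each standing upright (within 0.1 rad), its centre within 15 mm of the station's centre, released and at rest (horizontal distance between tamper and wood_block below 0.015 m and z of tamper in the frame of wood_block between 0.02 and 0.028 m and angle between each of tamper, jug, dosing_cup's own z axis and vertical below 0.1 rad and linear speed of each of tamper, jug, dosing_cup below 0.02 m/s and horizontal distance between jug and drip_tray below 0.015 m and z of jug in the frame of drip_tray between 0.016 and 0.024 m and horizontal distance between dosing_cup and scale below 0.015 m and z of dosing_cup in the frame of scale between 0.018 and 0.026 m); the robot touches nothing.
It fails at once if a tool is put or dropped on the bare worktop (height (world z) of any of tamper, jug, dosing_cup below 0.004 m).
It fails at once if a tool is tipped over (angle between any of tamper, jug, dosing_cup's own z axis and vertical above 0.7 rad).
It fails at once if a cup or the sugar jar is pushed more than 30 mm or tipped (distance of any of blue_cup, white_cup, sugar_jar from where it was at the start of the episode above 0.03 m or angle between any of blue_cup, white_cup, sugar_jar's own z axis and vertical above 0.5 rad).
It also fails if it takes over 125 s, if anything falls off the work surface, if the arm or the gripper's body presses on something with over 40 N, if the wrist force passes 120 N, or if a joint passes its speed limit or range.

## Working session

There is one attempt and no reset: what is moved stays moved. The work goes in short steps, Python scripts to look and compute and a tool call to move; the robot and the scene stay as the last step left them, time stands still between calls to the robot, and variables do not carry over. Pictures are saved under pics/ and viewed, about 12 in all and at most 16, crops included, and the job is handed in when it is done.

Besides the shell and the picture viewer there is one more tool, called after "Emit:" in YAML: its name, and indented under it one key for each argument. carry_out: Moves the arm, as the interface text tells. Its arguments: {"type":"object","properties":{"moves":{"type":"array","items":{"type":"object","properties":{"dx":{"type":"number"},"dy":{"type":"number"},"dz":{"type":"number"},"twist":{"type":"number"}}}},"grip":{"type":"number"}},"required":["moves"]}

```bash
mkdir -p pics
cat > h.py <<'E'
from cell import *
import numpy as np, cv2
def shot(n,f):
    p,d=read_camera(n); c=camera_info(n)
    cv2.imwrite('pics/%s.png'%f,p[:,:,::-1]); np.savez('pics/%s.npz'%f,p=p,d=d,K=c['mtx'],R=c['R'],t=c['t'])
def ld(f): return np.load('pics/%s.npz'%f)
def px(f,u,v,z=None):
    c=ld(f); K,R,t=np.array(c['K']),np.array(c['R']),np.array(c['t']).ravel()
    r=np.linalg.inv(K)@[u,v,1]; C=-R.T@t
    if z is None: return R.T@(r*c['d'][int(v),int(u)]-t)
    w=R.T@r; return C+w*(z-C[2])/w[2]
def pts(f):
    c=ld(f); v,u=np.mgrid[:420,:560]; K=c['K']
    P=np.stack([(u-K[0,2])/K[0,0],(v-K[1,2])/K[1,1],np.ones(u.shape)],-1)*c['d'][...,None]
    return (P-np.array(c['t']).ravel())@c['R']
E
python3 - <<'E'
from h import *
shot('top','top0'); shot('scene','scene0')
print(state()); c=camera_info('top'); print(c); print(-np.array(c['R']).T@np.array(c['t']).ravel())
E
```

```text
{'t': 0.1, 'joints': array([-1.28858736e+00,  4.91528178e-01,  1.55937156e+00,  2.84958591e-05,
        1.09171816e+00, -1.05613532e-01]), 'qvel': array([ 0.0012646 , -0.00170173, -0.00117738,  0.0004509 ,  0.00095979,
        0.00024793]), 'tau': array([ 1.82201773e-03, -6.13624406e+01, -2.58605969e+01,  6.93541579e-02,
        4.70147934e-02, -3.47328046e-05]), 'eef_pos': array([ 236.31221   , -578.34664507,  187.20808391]), 'tcp_rot': array([-3.14057578e+00, -1.33212373e-04,  3.87809282e-01]), 'ft_force': array([1.39313296, 0.41679075, 0.1530018 ]), 'moment': array([ 0.03490016, -0.01892838,  0.01566286]), 'opening': 0.9996792124889591}
{'mtx': array([[445.79339611,   0.        , 283.95735284],
       [  0.        , 445.79339611, 206.40592202],
       [  0.        ,   0.        ,   1.        ]]), 'R': array([[ 0.00775436, -0.99996116, -0.00418967],
       [-0.98985163, -0.0070813 , -0.14192815],
       [ 0.14189297,  0.00524771, -0.9898681 ]]), 't': array([ -2.00153893, 528.67008353, 895.26693797])}
[396.28838368  -2.95588874 961.22095965]
```

View pics/top0.png

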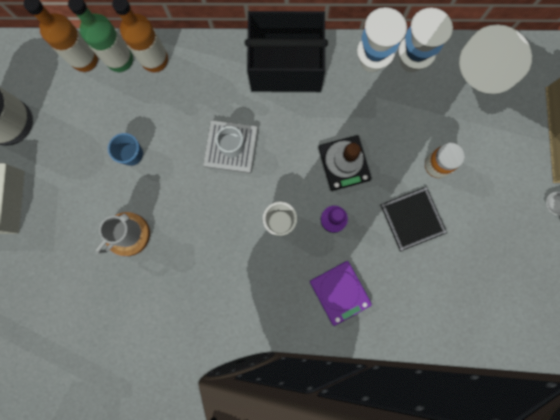

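View pics/scene0.png

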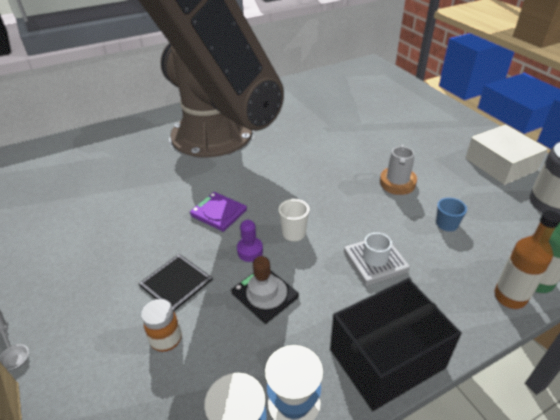

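Run:
```python
from h import *
p=ld('top0')['p'][:,:,::-1]
a=cv2.resize(p[115:260,95:290],None,fx=4,fy=4,interpolation=2)[:, :780]; b=cv2.resize(p[125:260,290:480],None,fx=4,fy=4,interpolation=2)
cv2.imwrite('pics/ca.png',a); cv2.imwrite('pics/cb.png',b)
```

```text
(no output)
```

View pics/ca.png

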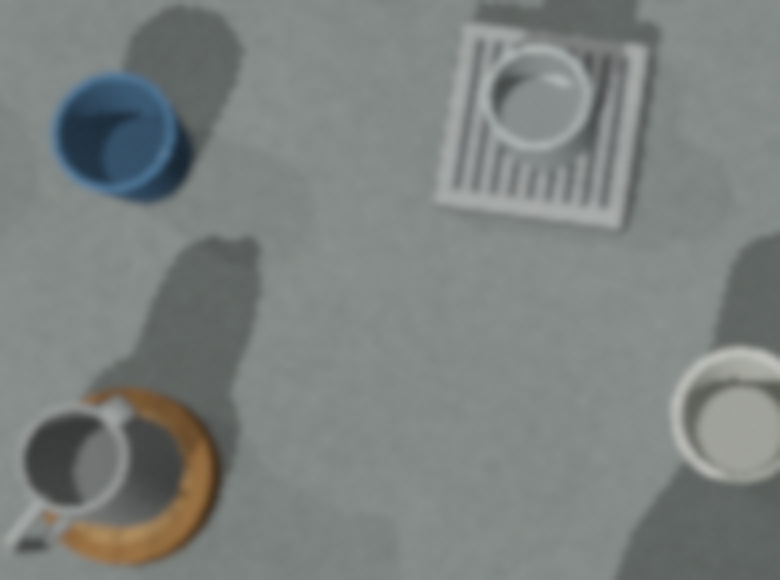

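View pics/cb.png

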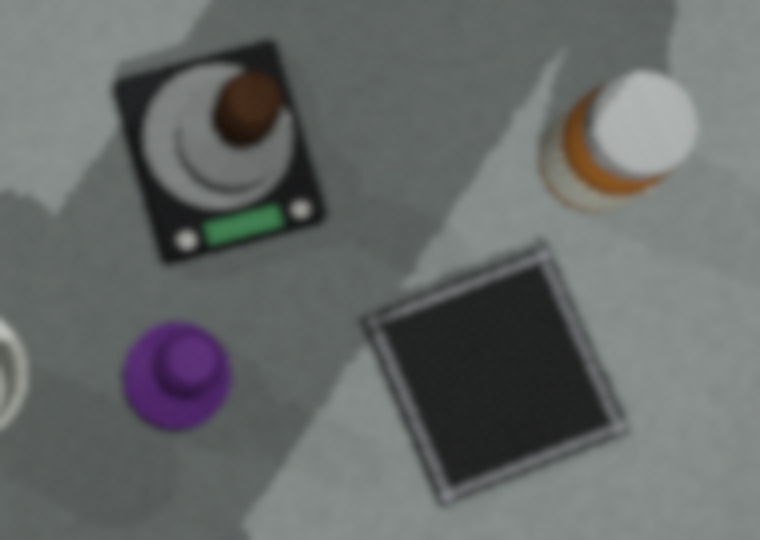

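Run:
```python
from h import *
A=lambda u,v,z:px('top0',95+u/4,115+v/4,z).round(1)
B=lambda u,v,z:px('top0',290+u/4,125+v/4,z).round(1)
m=[B(*c,8) for c in [(362,322),(545,243),(628,430),(443,504)]]; print('mat',m,np.mean(m,0),[np.linalg.norm(m[i]-m[i-1]) for i in range(4)])
m=[A(*c,20) for c in [(465,25),(652,42),(622,220),(433,200)]]; print('tray',m,np.mean(m,0),[np.linalg.norm(m[i]-m[i-1]) for i in range(4)])
print('pan',B(218,135,22),'tamper top',B(250,103,85),'tfoot',B(236,134,44))
print('jug rim',A(75,460,102),'cup',A(540,97,66),'handle',A(20,545,80),'spout',A(118,408,102))
P=pts('top0')
def f(name,u0,u1,v0,v1,z0,z1):
    q=P[v0:v1,u0:u1].reshape(-1,3); q=q[(q[:,2]>z0)&(q[:,2]<z1)]
    (c,r)=cv2.minEnclosingCircle(q[:,:2].astype(np.float32)); print(name,len(q),np.median(q[:,2]).round(1),'circ',np.round(c,1),round(r,1),'mean',q.mean(0).round(1), 'rect',cv2.minAreaRect(q[:,:2].astype(np.float32)))
f('cup',210,250,120,160,60,72); f('tray',200,262,115,175,14,25); f('jug',95,130,210,255,97,108); f('block',100,155,205,260,18,29)
f('tamptop',335,365,138,165,75,120); f('foot',325,365,140,175,35,52); f('pan',325,365,138,180,20,25);f('mat',375,450,180,252,5,12)
f('sugar',425,470,138,180,78,95); f('blue',105,148,130,172,48,62);f('white',260,300,198,240,68,82); f('purpt',318,350,203,235,60,110)
f('box',240,330,5,100,20,200)
```

```text
mat [array([ 536.4, -206.3,    8. ]), array([ 580.5, -306.6,    8. ]), array([ 479. , -347.1,    8. ]), array([ 438.9, -247.1,    8. ])] [ 508.7   -276.775    8.   ] [np.float64(105.69243113865816), np.float64(109.56687455613582), np.float64(109.28174595969814), np.float64(107.74047521706969)]
tray [array([718.9, 163.1,  20. ]), array([709.8,  60.3,  20. ]), array([610.1,  74.9,  20. ]), array([620.5, 177.3,  20. ])] [664.825 118.9    20.   ] [np.float64(99.41931401895708), np.float64(103.20198641499107), np.float64(100.76333658628016), np.float64(102.9267700843663)]
pan [ 635.9 -128.    22. ] tamper top [ 636.5 -135.9   85. ] tfoot [ 630.9 -134.5   44. ]
jug rim [471.  330.7 102. ] cup [664.6 114.8  66. ] handle [430.7 363.8  80. ] spout [496.4 311.3 102. ]
cup 137 65.2 circ [665.4 118.1] 28.3 mean [665.1 118.8  65.1] rect ((665.1342163085938, 118.71522521972656), (54.863162994384766, 54.174285888671875), 71.58917236328125)
tray 1747 20.2 circ [664.6 121.8] 71.4 mean [660.1 120.8  20.2] rect ((664.502685546875, 121.44072723388672), (104.48530578613281, 104.74464416503906), 82.673782
[... 1206 characters left out ...]
, 62.613258361816406)
blue 245 54.1 circ [648.2 342.3] 33.2 mean [649.6 343.1  53.7] rect ((647.8789672851562, 341.5682373046875), (65.16697692871094, 63.62860870361328), 20.646499633789062)
white 222 74.5 circ [499.1  11.6] 33.6 mean [500.7  11.8  74.4] rect ((499.01953125, 11.521474838256836), (66.58199310302734, 64.23045349121094), 0.16671735048294067)
purpt 244 88.1 circ [ 506.  -103.1] 16.8 mean [ 504.5 -101.9   86.1] rect ((505.9288330078125, -102.77052307128906), (32.7177734375, 32.72221755981445), 43.94041442871094)
box 4561 86.8 circ [858.7   1.3] 102.4 mean [861.8   1.9  79.4] rect ((859.8609619140625, 1.0421142578125), (133.38783264160156, 171.04505920410156), 0.31176120042800903)
```

Crops: tamper on the black scale with the green display is at full-image (346,158). The look-alikes are the purple tamper at (334,218) and the purple scale at (341,293), and I leave both alone. The jug is on the block at about (114,230), its handle pointing down-left. The dosing cup is on the tray at (230,139), and the mat is at (414,217). Depth agrees with the given sizes: tamper (631,-131), cup (665,118), jug about (472,332).

I start with the tamper.

Emit:
carry_out:
  moves:
    - {"dx":0.044,"dy":-0.022}
    - {"dx":0.088,"dy":-0.044}
    - {"dx":0.132,"dy":-0.066}
    - {"dx":0.176,"dy":-0.088}
    - {"dx":0.22,"dy":-0.11}
  grip: 0.07

```text
schema error: expected keys dx, dy, dz, twist
```

Emit:
carry_out:
  moves:
    - {"dx":0.044,"dy":-0.022}
    - {"dx":0.088,"dy":-0.044}
    - {"dx":0.132,"dy":-0.066}
    - {"dx":0.176,"dy":-0.088}
    - {"dx":0.22,"dy":-0.11}

```text
schema error: expected keys dx, dy, dz, twist
```

Emit:
carry_out:
  moves:
    - {"dx":0.044,"dy":-0.022}
    - {"dx":0.088,"dy":-0.044}
    - {"dx":0.095,"dy":-0.044}
    - {"dx":0.095,"dy":-0.044}

```text
schema error: expected keys dx, dy, dz, twist
```

```bash
cat >> h.py <<'E'
def go(x,y,z):
    s=state(); a=s['tcp_rot'][2]; p=s['eef_pos']; d=np.array([x,y])-p[:2]
    print('t',round(s['t'],1),'tcp',p.round(1),'rot',np.degrees(s['tcp_rot']).round(1),'op',round(s['opening'],3),'F',s['ft_force'].round(1))
    print('-> dx %.1f dy %.1f dz %.1f'%(d@[np.cos(a),np.sin(a)],d@[np.sin(a),-np.cos(a)],p[2]-z))
E
python3 - <<'E'
from h import *
go(631.3,-131.2,71); shot('wrist','w1')
E
```

```text
t 0.1 tcp [ 236.3 -578.3  187.2] rot [-179.9   -0.    22.2] op 1.0 F [1.4 0.4 0.2]
-> dx 534.7 dy -264.6 dz 116.2
```

View pics/w1.png

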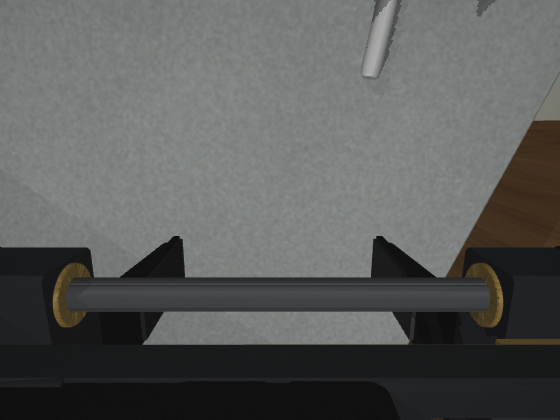

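The moves were refused because every row needs all four keys. The arm hasn't moved, and the wrist view shows bare worktop.

Emit:
carry_out:
  moves:
    - {"dx":0.044,"dy":-0.022,"dz":0,"twist":0}
    - {"dx":0.088,"dy":-0.044,"dz":0,"twist":0}
    - {"dx":0.132,"dy":-0.066,"dz":0,"twist":0}
    - {"dx":0.176,"dy":-0.088,"dz":0,"twist":0}
    - {"dx":0.22,"dy":-0.11,"dz":0,"twist":0}
  grip: 0.07

```text
t: 0.65
eef_pos: [399.4, -391.9, 187.7]
tcp_rot: [-3.141, 0.0, 0.388]
ft_force: [0.0, -0.2, 1.2]
opening: 0.74
```

Emit:
carry_out:
  moves:
    - {"dx":0.044,"dy":-0.022,"dz":0,"twist":0}
    - {"dx":0.088,"dy":-0.044,"dz":0,"twist":0}
    - {"dx":0.132,"dy":-0.066,"dz":0,"twist":0}
    - {"dx":0.176,"dy":-0.088,"dz":0,"twist":0}
    - {"dx":0.22,"dy":-0.11,"dz":0,"twist":0}

```text
t: 1.15
eef_pos: [561.5, -206.7, 187.7]
tcp_rot: [3.142, 0.0, 0.388]
ft_force: [0.4, -0.2, 0.1]
opening: 0.736
```

Emit:
carry_out:
  moves:
    - {"dx":0.044,"dy":-0.022,"dz":0,"twist":0}
    - {"dx":0.088,"dy":-0.044,"dz":0,"twist":0}
    - {"dx":0.095,"dy":-0.044,"dz":0,"twist":0}
    - {"dx":0.095,"dy":-0.044,"dz":0,"twist":0}

```text
t: 1.55
eef_pos: [632.3, -130.8, 187.1]
tcp_rot: [-3.141, 0.001, 0.39]
ft_force: [-0.5, -0.1, 0.4]
opening: 0.737
```

Run:
```python
from h import *
go(631.3,-131.2,71); shot('wrist','w2'); P=pts('w2')
def circ(z0,z1,c,r):
    q=P[(abs(P[...,2]-(z0+z1)/2)<(z1-z0)/2)&(np.hypot(P[...,0]-c[0],P[...,1]-c[1])<r)]
    print(len(q), q.mean(0) if len(q) else '', cv2.minEnclosingCircle(q[:,:2].astype(np.float32)) if len(q) else '')
circ(80,118,(631,-131),40); circ(38,50,(631,-131),45); circ(20,25,(636,-130),48)
```

```text
t 1.6 tcp [ 632.3 -130.8  187.1] rot [-180.     0.    22.4] op 0.737 F [-0.5 -0.1  0.4]
-> dx -1.1 dy 0.0 dz 116.1
1465 [ 633.15747772 -131.71653423  107.74248909] ((630.3076171875, -132.88571166992188), 16.989919662475586)
1335 [ 639.90300321 -128.599778     46.20566083] ((630.3985595703125, -132.99542236328125), 28.89515495300293)
1877 [ 645.8571438  -117.8640349    21.82476543] ((632.69580078125, -131.18556213378906), 43.6162109375)
```

View pics/w2.png

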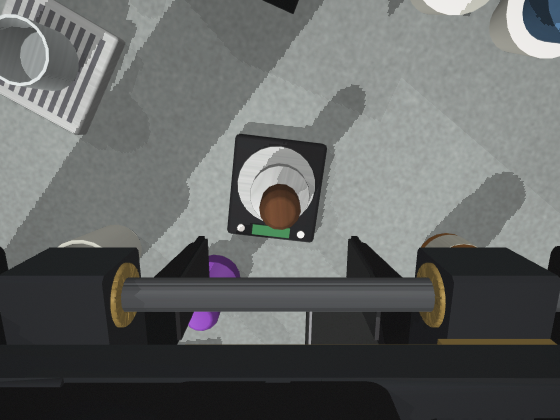

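The wrist view shows the tamper centred on the black scale, handle at (280,205). Measured at (630.5,-132.5), which agrees with the top view.

Emit:
carry_out:
  moves:
    - {"dx":-0.002,"dy":0.001,"dz":0.04,"twist":0}
    - {"dx":-0.002,"dy":0.001,"dz":0.08,"twist":0}
    - {"dx":-0.002,"dy":0.001,"dz":0.105,"twist":0}
    - {"dx":-0.002,"dy":0.001,"dz":0.116,"twist":0}
    - {"dx":-0.002,"dy":0.001,"dz":0.116,"twist":0}

```text
t: 2.1
eef_pos: [629.3, -134.6, 70.9]
tcp_rot: [-3.14, 0.002, 0.386]
ft_force: [0.3, 0.2, -0.3]
opening: 0.732
```

Emit:
carry_out:
  moves:
    - {"dx":0,"dy":0,"dz":0,"twist":0}
    - {"dx":0,"dy":0,"dz":0,"twist":0}
    - {"dx":0,"dy":0,"dz":0,"twist":0}
    - {"dx":0,"dy":0,"dz":0,"twist":0}
    - {"dx":0,"dy":0,"dz":0,"twist":0}
  grip: 0.02

```text
t: 2.6
eef_pos: [630.5, -133.6, 72.2]
tcp_rot: [3.141, -0.0, 0.388]
ft_force: [-0.1, 0.8, 0.8]
opening: 0.373
```

Emit:
carry_out:
  moves:
    - {"dx":0,"dy":0,"dz":0,"twist":0}
    - {"dx":0,"dy":0,"dz":-0.02,"twist":0}
    - {"dx":0,"dy":0,"dz":-0.05,"twist":0}
    - {"dx":0,"dy":0,"dz":-0.06,"twist":0}
    - {"dx":0,"dy":0,"dz":-0.06,"twist":0}

```text
t: 3.1
eef_pos: [630.8, -133.7, 132.6]
tcp_rot: [3.14, -0.002, 0.388]
ft_force: [-0.1, 0.6, -4.2]
opening: 0.343
```

Run:
```python
from h import *
go(509,-277,71)
```

```text
t 3.1 tcp [ 630.8 -133.7  132.6] rot [ 1.799e+02 -1.000e-01  2.220e+01] op 0.343 F [-0.1  0.6 -4.2]
-> dx -166.9 dy 86.6 dz 61.6
```

Emit:
carry_out:
  moves:
    - {"dx":-0.035,"dy":0.018,"dz":0,"twist":0}
    - {"dx":-0.075,"dy":0.039,"dz":0,"twist":0}
    - {"dx":-0.115,"dy":0.06,"dz":0,"twist":0}
    - {"dx":-0.15,"dy":0.078,"dz":0,"twist":0}
    - {"dx":-0.167,"dy":0.087,"dz":0,"twist":0}

```text
t: 3.6
eef_pos: [505.9, -278.9, 130.1]
tcp_rot: [-3.14, 0.002, 0.386]
ft_force: [0.7, 0.2, -3.9]
opening: 0.339
```

Emit:
carry_out:
  moves:
    - {"dx":0,"dy":0,"dz":0.02,"twist":0}
    - {"dx":0,"dy":0,"dz":0.045,"twist":0}
    - {"dx":0,"dy":0,"dz":0.062,"twist":0}
    - {"dx":0,"dy":0,"dz":0.07,"twist":0}
    - {"dx":0,"dy":0,"dz":0.07,"twist":0}

```text
t: 4.1
eef_pos: [508.1, -276.8, 60.2]
tcp_rot: [-3.14, 0.001, 0.388]
ft_force: [0.5, -0.3, -3.8]
opening: 0.34
```

Run:
```python
from h import *
go(509,-277,58)
```

```text
t 4.1 tcp [ 508.1 -276.8   60.2] rot [-1.799e+02  1.000e-01  2.220e+01] op 0.34 F [ 0.5 -0.3 -3.8]
-> dx 0.7 dy 0.5 dz 2.2
```

Emit:
carry_out:
  moves:
    - {"dx":0,"dy":0,"dz":0.001,"twist":0}
    - {"dx":0,"dy":0,"dz":0.002,"twist":0}
    - {"dx":0,"dy":0,"dz":0.0025,"twist":0}
    - {"dx":0,"dy":0,"dz":0.0025,"twist":0}

```text
t: 4.5
eef_pos: [508.7, -277.3, 59.6]
tcp_rot: [3.141, -0.0, 0.388]
ft_force: [1.0, 0.6, -4.3]
opening: 0.34
```

Emit:
carry_out:
  moves:
    - {"dx":0,"dy":0,"dz":0,"twist":0}
    - {"dx":0,"dy":0,"dz":0,"twist":0}
    - {"dx":0,"dy":0,"dz":0,"twist":0}
    - {"dx":0,"dy":0,"dz":0,"twist":0}
    - {"dx":0,"dy":0,"dz":0,"twist":0}
  grip: 0.08

```text
t: 5.0
eef_pos: [508.7, -277.3, 59.4]
tcp_rot: [3.141, -0.0, 0.388]
ft_force: [-0.2, -1.2, 0.0]
opening: 0.701
```

Emit:
carry_out:
  moves:
    - {"dx":0,"dy":0,"dz":-0.03,"twist":0}
    - {"dx":0,"dy":0,"dz":-0.07,"twist":0}
    - {"dx":0,"dy":0,"dz":-0.11,"twist":0}
    - {"dx":0,"dy":0,"dz":-0.13,"twist":0}
    - {"dx":0,"dy":0,"dz":-0.13,"twist":0}
  grip: 0.095

```text
t: 5.5
eef_pos: [509.6, -277.9, 192.3]
tcp_rot: [3.137, -0.003, 0.388]
ft_force: [0.1, -0.9, -0.7]
opening: 0.998
```

```bash
cat >> h.py <<'E'
def circ(f,z0,z1,c,r):
    P=pts(f)
    q=P[(P[...,2]>z0)&(P[...,2]<z1)&(np.hypot(P[...,0]-c[0],P[...,1]-c[1])<r)]
    print(f,len(q), q.mean(0).round(1) if len(q) else '', cv2.minEnclosingCircle(q[:,:2].astype(np.float32)) if len(q) else '')
E
python3 - <<'E'
from h import *
go(665.3,118,29); shot('top','top1')
circ('top1',60,110,(509,-277),40);circ('top1',26,35,(509,-277),45); circ('top1',20.2,25,(636,-130),45)
cv2.imwrite('pics/c3.png',cv2.resize(ld('top1')['p'][125:260,290:480,::-1],None,fx=4,fy=4,interpolation=2))
E
```

```text
t 5.5 tcp [ 509.6 -277.9  192.3] rot [179.7  -0.2  22.2] op 0.998 F [ 0.1 -0.9 -0.7]
-> dx 293.8 dy -307.6 dz 163.3
top1 60 [ 505.7 -261.3   76.3] ((507.90887451171875, -266.94207763671875), 14.322059631347656)
top1 210 [ 505.9 -261.5   31.6] ((510.9652404785156, -273.6761474609375), 28.511903762817383)
top1 894 [ 635.6 -126.    22.2] ((635.7589111328125, -129.7057647705078), 44.61483383178711)
```

View pics/c3.png

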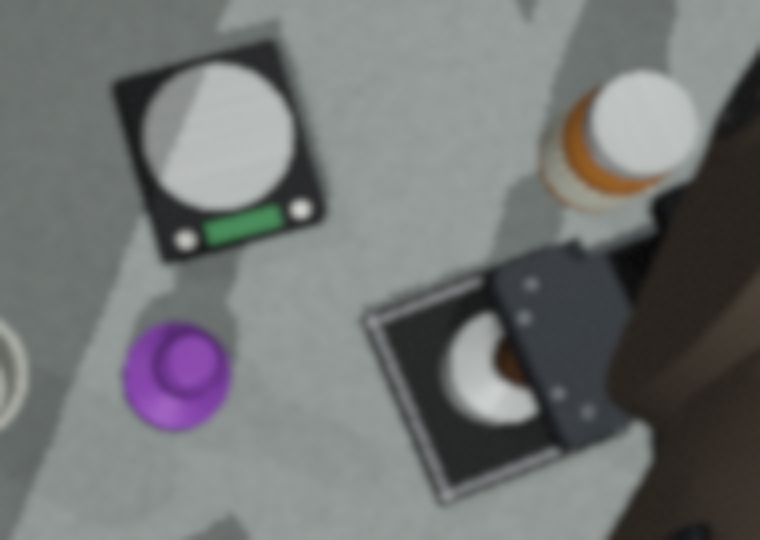

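The top crop shows the tamper standing free on the mat, foot at about (500,368) in the crop, and the pan is clear and centred at (219,136). Next is the cup.

Emit:
carry_out:
  moves:
    - {"dx":0.033,"dy":-0.034,"dz":0,"twist":0}
    - {"dx":0.066,"dy":-0.069,"dz":0,"twist":0}
    - {"dx":0.099,"dy":-0.103,"dz":0,"twist":0}
    - {"dx":0.132,"dy":-0.138,"dz":0,"twist":0}
    - {"dx":0.165,"dy":-0.172,"dz":0,"twist":0}

```text
t: 6.05
eef_pos: [596.2, -53.6, 187.5]
tcp_rot: [-3.14, 0.002, 0.388]
ft_force: [0.7, -0.8, 0.3]
opening: 0.995
```

Emit:
carry_out:
  moves:
    - {"dx":0.033,"dy":-0.034,"dz":0,"twist":0}
    - {"dx":0.066,"dy":-0.069,"dz":0,"twist":0}
    - {"dx":0.099,"dy":-0.103,"dz":0,"twist":0}
    - {"dx":0.129,"dy":-0.135,"dz":0,"twist":0}
    - {"dx":0.129,"dy":-0.135,"dz":0,"twist":0}

```text
t: 6.55
eef_pos: [665.0, 122.8, 186.6]
tcp_rot: [-3.14, 0.002, 0.392]
ft_force: [-0.2, 0.0, -0.8]
opening: 0.998
```

Run:
```python
from h import *
go(665.3,118,29); shot('wrist','w3'); shot('top','top2')
for f in('w3','top1'): circ(f,62,72,(665,118),40)
for f in ('top1','top2'):
    p=ld(f)['p']; P=pts(f); g=(p.min(-1)>110)&(abs(P[...,2]-22)<3)&(np.hypot(P[...,0]-636,P[...,1]+130)<50)
    q=P[g]; print(f,len(q),cv2.fitEllipse(cv2.convexHull(q[:,:2].astype(np.float32))))
q=pts('w3'); q=q[(abs(q[...,2]-20)<3)&(np.hypot(q[...,0]-664,q[...,1]-121)<80)]; print('tray',cv2.minAreaRect(q[:,:2].astype(np.float32)))
```

```text
t 6.5 tcp [665.  122.8 186.6] rot [-1.799e+02  1.000e-01  2.250e+01] op 0.998 F [-0.2  0.  -0.8]
-> dx -1.5 dy 4.6 dz 157.6
w3 647 [663.9 116.1  65.4] ((663.9475708007812, 115.95427703857422), 27.80219078063965)
top1 127 [666.2 119.1  65.3] ((665.4161376953125, 118.8304214477539), 28.05802345275879)
top1 963 ((636.268310546875, -127.924560546875), (78.46907806396484, 81.33496856689453), 52.84394073486328)
top2 995 ((636.7667846679688, -127.26889038085938), (81.30821990966797, 82.08362579345703), 19.217426300048828)
tray ((662.8173828125, 118.9070816040039), (103.8017349243164, 103.79791259765625), 82.63368225097656)
```

Emit:
carry_out:
  moves:
    - {"dx":0,"dy":0,"dz":0.03,"twist":0}
    - {"dx":0,"dy":0,"dz":0.06,"twist":0}
    - {"dx":0,"dy":0,"dz":0.08,"twist":0}
    - {"dx":0,"dy":0,"dz":0.08,"twist":0}

```text
t: 7.05
eef_pos: [662.8, 116.4, 105.8]
tcp_rot: [-3.14, 0.006, 0.386]
ft_force: [-0.3, -1.0, -0.5]
opening: 0.995
```

Run:
```python
from h import *
go(664.8,117.2,29)
```

```text
t 7.0 tcp [662.8 116.4 105.8] rot [-179.9    0.3   22.1] op 0.995 F [-0.3 -1.  -0.5]
-> dx 2.2 dy 0.1 dz 76.8
```

Emit:
carry_out:
  moves:
    - {"dx":0.001,"dy":0,"dz":0.03,"twist":0}
    - {"dx":0.001,"dy":0,"dz":0.06,"twist":0}
    - {"dx":0.001,"dy":0,"dz":0.076,"twist":0}
    - {"dx":0.001,"dy":0,"dz":0.076,"twist":0}
    - {"dx":0.001,"dy":0,"dz":0.076,"twist":0}

```text
t: 7.55
eef_pos: [666.2, 118.2, 34.4]
tcp_rot: [3.141, -0.001, 0.387]
ft_force: [0.4, -0.3, 0.8]
opening: 1.002
```

Emit:
carry_out:
  moves:
    - {"dx":0,"dy":0,"dz":0,"twist":0}
    - {"dx":0,"dy":0,"dz":0,"twist":0}
    - {"dx":0,"dy":0,"dz":0,"twist":0}
    - {"dx":0,"dy":0,"dz":0,"twist":0}
    - {"dx":0,"dy":0,"dz":0,"twist":0}
  grip: 0.045

```text
t: 8.05
eef_pos: [665.7, 118.5, 33.4]
tcp_rot: [3.141, -0.0, 0.388]
ft_force: [-1.2, -0.5, 0.3]
opening: 0.635
```

Emit:
carry_out:
  moves:
    - {"dx":0,"dy":0,"dz":0,"twist":0}
    - {"dx":0,"dy":0,"dz":-0.02,"twist":0}
    - {"dx":0,"dy":0,"dz":-0.05,"twist":0}
    - {"dx":0,"dy":0,"dz":-0.06,"twist":0}
    - {"dx":0,"dy":0,"dz":-0.06,"twist":0}

```text
t: 8.55
eef_pos: [666.2, 118.6, 94.4]
tcp_rot: [3.141, -0.002, 0.388]
ft_force: [0.4, -0.6, -0.8]
opening: 0.573
```

Run:
```python
from h import *
go(636.4,-128.3,31)
```

```text
t 8.6 tcp [666.2 118.6  94.4] rot [ 1.80e+02 -1.00e-01  2.22e+01] op 0.573 F [ 0.4 -0.6 -0.8]
-> dx -121.0 dy 217.3 dz 63.4
```

Emit:
carry_out:
  moves:
    - {"dx":-0.02,"dy":0.036,"dz":0,"twist":0}
    - {"dx":-0.04,"dy":0.072,"dz":0,"twist":0}
    - {"dx":-0.06,"dy":0.108,"dz":0,"twist":0}
    - {"dx":-0.08,"dy":0.144,"dz":0,"twist":0}
    - {"dx":-0.1,"dy":0.18,"dz":0,"twist":0}

```text
t: 9.05
eef_pos: [640.1, -87.4, 91.5]
tcp_rot: [-3.14, 0.002, 0.388]
ft_force: [-0.8, 0.1, -1.8]
opening: 0.575
```

Emit:
carry_out:
  moves:
    - {"dx":-0.015,"dy":0.027,"dz":0,"twist":0}
    - {"dx":-0.021,"dy":0.037,"dz":0.01,"twist":0}
    - {"dx":-0.021,"dy":0.037,"dz":0.03,"twist":0}
    - {"dx":-0.021,"dy":0.037,"dz":0.045,"twist":0}
    - {"dx":-0.021,"dy":0.037,"dz":0.045,"twist":0}

```text
t: 9.55
eef_pos: [634.2, -127.0, 45.0]
tcp_rot: [-3.138, 0.004, 0.388]
ft_force: [-0.8, 0.4, -1.2]
opening: 0.577
```

Run:
```python
from h import *
go(636.4,-128.3,36)
```

```text
t 9.6 tcp [ 634.2 -127.    45. ] rot [-179.8    0.2   22.3] op 0.577 F [-0.8  0.4 -1.2]
-> dx 1.6 dy 2.1 dz 9.0
```

Emit:
carry_out:
  moves:
    - {"dx":0,"dy":0,"dz":0,"twist":0}
    - {"dx":0,"dy":0,"dz":0.005,"twist":0}
    - {"dx":0,"dy":0,"dz":0.01,"twist":0}
    - {"dx":0,"dy":0,"dz":0.012,"twist":0}
    - {"dx":0,"dy":0,"dz":0.012,"twist":0}

```text
t: 10.05
eef_pos: [635.6, -128.1, 36.0]
tcp_rot: [-3.142, 0.0, 0.388]
ft_force: [-0.4, -0.2, -1.5]
opening: 0.577
```

Run:
```python
from h import *
go(636.4,-128.3,36)
```

```text
t 10.1 tcp [ 635.6 -128.1   36. ] rot [-180.     0.    22.2] op 0.577 F [-0.4 -0.2 -1.5]
-> dx 0.6 dy 0.5 dz 0.0
```

Emit:
carry_out:
  moves:
    - {"dx":0,"dy":0,"dz":0.001,"twist":0}
    - {"dx":0,"dy":0,"dz":0.001,"twist":0}

```text
t: 10.25
eef_pos: [635.8, -128.2, 35.4]
tcp_rot: [3.141, -0.0, 0.388]
ft_force: [0.8, -0.0, -1.4]
opening: 0.579
```

Emit:
carry_out:
  moves:
    - {"dx":0,"dy":0,"dz":0,"twist":0}
    - {"dx":0,"dy":0,"dz":0,"twist":0}
    - {"dx":0,"dy":0,"dz":0,"twist":0}
    - {"dx":0,"dy":0,"dz":0,"twist":0}
    - {"dx":0,"dy":0,"dz":0,"twist":0}
  grip: 0.095

```text
t: 10.75
eef_pos: [635.7, -128.2, 35.2]
tcp_rot: [3.141, -0.0, 0.388]
ft_force: [-0.4, 0.1, -0.3]
opening: 0.942
```

Emit:
carry_out:
  moves:
    - {"dx":0,"dy":0,"dz":-0.02,"twist":0}
    - {"dx":0,"dy":0,"dz":-0.06,"twist":0}
    - {"dx":0,"dy":0,"dz":-0.1,"twist":0}
    - {"dx":0,"dy":0,"dz":-0.14,"twist":0}
    - {"dx":0,"dy":0,"dz":-0.16,"twist":0}

```text
t: 11.25
eef_pos: [636.5, -128.4, 199.1]
tcp_rot: [3.139, -0.003, 0.388]
ft_force: [0.5, 0.2, 0.1]
opening: 0.999
```

Run:
```python
from h import *
go(472,332,190)
```

```text
t 11.2 tcp [ 636.5 -128.4  199.1] rot [179.8  -0.2  22.2] op 0.999 F [0.5 0.2 0.1]
-> dx 21.8 dy -488.4 dz 9.1
```

Emit:
carry_out:
  moves:
    - {"dx":0.002,"dy":-0.049,"dz":0,"twist":0}
    - {"dx":0.004,"dy":-0.098,"dz":0,"twist":0}
    - {"dx":0.006,"dy":-0.147,"dz":0,"twist":0}
    - {"dx":0.008,"dy":-0.196,"dz":0,"twist":0}
    - {"dx":0.01,"dy":-0.245,"dz":0,"twist":0}

```text
t: 11.75
eef_pos: [551.3, 104.0, 195.4]
tcp_rot: [3.141, -0.0, 0.387]
ft_force: [0.6, 0.4, -0.4]
opening: 1.0
```

Emit:
carry_out:
  moves:
    - {"dx":0.003,"dy":-0.049,"dz":0,"twist":0}
    - {"dx":0.005,"dy":-0.098,"dz":0,"twist":0}
    - {"dx":0.007,"dy":-0.147,"dz":0,"twist":0}
    - {"dx":0.01,"dy":-0.196,"dz":0,"twist":0}
    - {"dx":0.012,"dy":-0.243,"dz":0,"twist":0}

```text
t: 12.25
eef_pos: [470.5, 333.8, 195.4]
tcp_rot: [3.142, -0.0, 0.388]
ft_force: [0.7, 0.0, 0.0]
opening: 1.001
```

Emit:
carry_out:
  moves:
    - {"dx":0,"dy":0,"dz":0,"twist":-8}
    - {"dx":0,"dy":0,"dz":0,"twist":-16}
    - {"dx":0,"dy":0,"dz":0,"twist":-24}
    - {"dx":0,"dy":0,"dz":0,"twist":-32}
    - {"dx":0,"dy":0,"dz":0,"twist":-40}

```text
t: 12.75
eef_pos: [471.4, 332.0, 195.2]
tcp_rot: [3.142, 0.0, 1.092]
ft_force: [-0.2, -0.2, -0.1]
opening: 1.001
```

Emit:
carry_out:
  moves:
    - {"dx":0,"dy":0,"dz":0,"twist":-8}
    - {"dx":0,"dy":0,"dz":0,"twist":-16}
    - {"dx":0,"dy":0,"dz":0,"twist":-24}
    - {"dx":0,"dy":0,"dz":0,"twist":-32}
    - {"dx":0,"dy":0,"dz":0,"twist":-40}

```text
t: 13.25
eef_pos: [471.5, 331.9, 195.2]
tcp_rot: [3.142, 0.0, 1.79]
ft_force: [-0.8, 0.0, 0.3]
opening: 1.0
```

Emit:
carry_out:
  moves:
    - {"dx":0,"dy":0,"dz":0,"twist":-8}
    - {"dx":0,"dy":0,"dz":0,"twist":-16}
    - {"dx":0,"dy":0,"dz":0,"twist":-24}
    - {"dx":0,"dy":0,"dz":0,"twist":-32}
    - {"dx":0,"dy":0,"dz":0,"twist":-38}

```text
t: 13.75
eef_pos: [471.5, 331.9, 195.3]
tcp_rot: [3.142, 0.0, 2.453]
ft_force: [-0.6, 0.4, 0.6]
opening: 0.997
```

Run:
```python
from h import *
go(472,332,44); shot('wrist','w4')
circ('w4',95,105,(472,332),36); circ('w4',21,27,(470,335),55)
P=pts('w4'); g=(P[...,2]>80)&(np.hypot(P[...,0]-472,P[...,1]-332)<75); q=P[g]
h=q[(np.hypot(q[:,0]-472,q[:,1]-332)>38)]; print('handle',len(h),h.mean(0) if len(h) else '')
```

```text
t 13.8 tcp [471.5 331.9 195.3] rot [180.    0.  140.5] op 0.997 F [-0.6  0.4  0.6]
-> dx -0.3 dy 0.4 dz 151.3
w4 1039 [473.7 331.8 100.5] ((473.0168762207031, 333.38458251953125), 35.474891662597656)
w4 2697 [459.9 347.3  24. ] ((469.38922119140625, 337.5962219238281), 46.675296783447266)
handle 48830 [452.11516778 348.67439753 319.59986011]
```

View pics/w4.png

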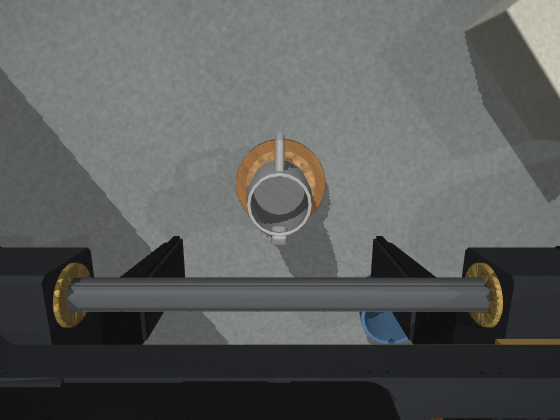

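The wrist view shows the jug's handle straight up at (280,135) and its spout at (280,238), so the jaws already lie along its x axis. The rim centre is about (280,204). The block is at (470,337.4), and top and wrist views agree.

Run:
```python
from h import *
c=px('w4',280,204.5,101); print(c, px('w4',248,204.5,101),px('w4',311.5,204.5,101)); go(c[0],c[1],44)
```

```text
[471.87471217 334.56587326 101.        ] [455.01457745 313.9116298  101.        ] [488.47390141 354.90044956 101.        ]
t 13.8 tcp [471.5 331.9 195.2] rot [-180.     0.   140.8] op 0.996 F [ 0.5  0.6 -0.5]
-> dx 1.4 dy 2.3 dz 151.2
```

Emit:
carry_out:
  moves:
    - {"dx":0.001,"dy":0.0015,"dz":0.03,"twist":0}
    - {"dx":0.001,"dy":0.0015,"dz":0.07,"twist":0}
    - {"dx":0.001,"dy":0.0015,"dz":0.1,"twist":0}
    - {"dx":0.001,"dy":0.0015,"dz":0.1,"twist":0}

```text
t: 14.2
eef_pos: [470.0, 332.8, 92.0]
tcp_rot: [-3.136, -0.002, 2.445]
ft_force: [-0.4, -0.3, 0.5]
opening: 0.999
```

Emit:
carry_out:
  moves:
    - {"dx":0,"dy":0,"dz":0.02,"twist":0}
    - {"dx":0,"dy":0,"dz":0.04,"twist":0}
    - {"dx":0,"dy":0,"dz":0.05,"twist":0}
    - {"dx":0,"dy":0,"dz":0.05,"twist":0}
    - {"dx":0,"dy":0,"dz":0.05,"twist":0}

```text
t: 14.7
eef_pos: [472.3, 334.0, 46.3]
tcp_rot: [3.14, 0.001, 2.447]
ft_force: [-0.7, -1.1, -1.3]
opening: 1.002
```

Emit:
carry_out:
  moves:
    - {"dx":0,"dy":0,"dz":0,"twist":0}
    - {"dx":0,"dy":0,"dz":0,"twist":0}
    - {"dx":0,"dy":0,"dz":0,"twist":0}
    - {"dx":0,"dy":0,"dz":0,"twist":0}
    - {"dx":0,"dy":0,"dz":0,"twist":0}
  grip: 0.05

```text
t: 15.2
eef_pos: [471.7, 333.7, 45.3]
tcp_rot: [3.142, 0.0, 2.447]
ft_force: [-0.4, -0.2, -0.2]
opening: 0.637
```

Emit:
carry_out:
  moves:
    - {"dx":0,"dy":0,"dz":0,"twist":0}
    - {"dx":0,"dy":0,"dz":-0.02,"twist":0}
    - {"dx":0,"dy":0,"dz":-0.05,"twist":0}
    - {"dx":0,"dy":0,"dz":-0.07,"twist":0}
    - {"dx":0,"dy":0,"dz":-0.07,"twist":0}

```text
t: 15.7
eef_pos: [472.6, 334.3, 117.3]
tcp_rot: [3.138, 0.002, 2.447]
ft_force: [-0.0, 0.5, -2.4]
opening: 0.606
```

Run:
```python
from h import *
go(664,120.5,44)
```

```text
t 15.7 tcp [472.6 334.3 117.3] rot [1.798e+02 1.000e-01 1.402e+02] op 0.606 F [-0.   0.5 -2.4]
-> dx -283.8 dy -41.8 dz 73.3
```

Emit:
carry_out:
  moves:
    - {"dx":-0.03,"dy":-0.0045,"dz":0,"twist":0}
    - {"dx":-0.07,"dy":-0.01,"dz":0,"twist":0}
    - {"dx":-0.11,"dy":-0.016,"dz":0,"twist":0}
    - {"dx":-0.15,"dy":-0.022,"dz":0,"twist":0}
    - {"dx":-0.19,"dy":-0.028,"dz":0,"twist":0}

```text
t: 16.2
eef_pos: [600.1, 189.2, 113.5]
tcp_rot: [-3.14, -0.001, 2.447]
ft_force: [0.3, 1.2, -2.1]
opening: 0.61
```

Emit:
carry_out:
  moves:
    - {"dx":-0.04,"dy":-0.006,"dz":0,"twist":0}
    - {"dx":-0.075,"dy":-0.011,"dz":0,"twist":0}
    - {"dx":-0.094,"dy":-0.014,"dz":0,"twist":0}
    - {"dx":-0.094,"dy":-0.014,"dz":0.02,"twist":0}
    - {"dx":-0.094,"dy":-0.014,"dz":0.04,"twist":0}

```text
t: 16.7
eef_pos: [662.9, 119.3, 73.6]
tcp_rot: [-3.141, -0.001, 2.446]
ft_force: [-0.0, -0.1, -2.2]
opening: 0.608
```

Emit:
carry_out:
  moves:
    - {"dx":0,"dy":0,"dz":0.015,"twist":0}
    - {"dx":0,"dy":0,"dz":0.025,"twist":0}
    - {"dx":0,"dy":0,"dz":0.03,"twist":0}
    - {"dx":0,"dy":0,"dz":0.03,"twist":0}

```text
t: 17.1
eef_pos: [662.8, 120.0, 44.7]
tcp_rot: [-3.141, -0.0, 2.448]
ft_force: [-0.1, -0.4, -2.0]
opening: 0.609
```

Run:
```python
from h import *
go(664,120.5,41.5)
```

```text
t 17.1 tcp [662.8 120.   44.7] rot [-180.    -0.   140.2] op 0.609 F [-0.1 -0.4 -2. ]
-> dx -0.6 dy 1.1 dz 3.2
```

Emit:
carry_out:
  moves:
    - {"dx":0,"dy":0,"dz":0.001,"twist":0}
    - {"dx":0,"dy":0,"dz":0.002,"twist":0}
    - {"dx":0,"dy":0,"dz":0.003,"twist":0}
    - {"dx":0,"dy":0,"dz":0.0035,"twist":0}
    - {"dx":0,"dy":0,"dz":0.0035,"twist":0}

```text
t: 17.6
eef_pos: [663.1, 119.7, 41.8]
tcp_rot: [3.142, 0.0, 2.447]
ft_force: [0.1, -0.2, -1.8]
opening: 0.611
```

Emit:
carry_out:
  moves:
    - {"dx":0,"dy":0,"dz":0,"twist":0}
    - {"dx":0,"dy":0,"dz":0,"twist":0}
    - {"dx":0,"dy":0,"dz":0,"twist":0}
    - {"dx":0,"dy":0,"dz":0,"twist":0}
    - {"dx":0,"dy":0,"dz":0,"twist":0}
  grip: 0.095

```text
t: 18.1
eef_pos: [663.1, 119.7, 41.8]
tcp_rot: [3.142, 0.0, 2.447]
ft_force: [0.4, -0.9, 0.6]
opening: 0.964
```

Emit:
carry_out:
  moves:
    - {"dx":0,"dy":0,"dz":-0.02,"twist":0}
    - {"dx":0,"dy":0,"dz":-0.06,"twist":0}
    - {"dx":0,"dy":0,"dz":-0.1,"twist":0}
    - {"dx":0,"dy":0,"dz":-0.14,"twist":0}
    - {"dx":0,"dy":0,"dz":-0.15,"twist":0}

```text
t: 18.6
eef_pos: [664.5, 119.9, 196.6]
tcp_rot: [3.137, 0.005, 2.447]
ft_force: [-0.0, 0.4, -0.1]
opening: 0.999
```

Run:
```python
from h import *
go(508.8,-277.2,190)
```

```text
t 18.6 tcp [664.5 119.9 196.6] rot [179.7   0.3 140.2] op 0.999 F [-0.   0.4 -0.1]
-> dx -134.4 dy -404.8 dz 6.6
```

Emit:
carry_out:
  moves:
    - {"dx":-0.014,"dy":-0.042,"dz":0,"twist":0}
    - {"dx":-0.028,"dy":-0.084,"dz":0,"twist":0}
    - {"dx":-0.042,"dy":-0.126,"dz":0,"twist":0}
    - {"dx":-0.056,"dy":-0.168,"dz":0,"twist":0}
    - {"dx":-0.07,"dy":-0.21,"dz":0,"twist":0}
  grip: 0.08

```text
t: 19.1
eef_pos: [581.4, -87.8, 191.2]
tcp_rot: [-3.141, -0.001, 2.448]
ft_force: [0.3, -0.7, -0.1]
opening: 0.843
```

Emit:
carry_out:
  moves:
    - {"dx":-0.014,"dy":-0.042,"dz":0,"twist":0}
    - {"dx":-0.028,"dy":-0.084,"dz":0,"twist":0}
    - {"dx":-0.042,"dy":-0.126,"dz":0,"twist":0}
    - {"dx":-0.056,"dy":-0.168,"dz":0,"twist":0}
    - {"dx":-0.065,"dy":-0.195,"dz":0,"twist":0}

```text
t: 19.6
eef_pos: [506.2, -280.2, 191.2]
tcp_rot: [-3.141, -0.001, 2.446]
ft_force: [0.4, 0.3, 0.4]
opening: 0.839
```

Run:
```python
from h import *
shot('wrist','w5'); go(508.8,-277.2,58)
circ('w5',60,110,(509,-277),40);circ('w5',26,35,(509,-277),45)
```

```text
t 19.6 tcp [ 505.5 -282.9  191.1] rot [-179.9   -0.   140.1] op 0.841 F [-0.6 -3.  -0.1]
-> dx 1.1 dy 6.5 dz 133.1
w5 1311 [ 506.8 -276.3   93.2] ((509.20050048828125, -277.860595703125), 16.867708206176758)
w5 1127 [ 501.1 -272.2   31.7] ((509.1804504394531, -278.0501708984375), 28.716426849365234)
```

Emit:
carry_out:
  moves:
    - {"dx":0,"dy":0,"dz":0.02,"twist":0}
    - {"dx":0,"dy":0,"dz":0.05,"twist":0}
    - {"dx":0,"dy":0,"dz":0.05,"twist":0}
    - {"dx":0,"dy":0,"dz":0.05,"twist":0}

```text
t: 20.05
eef_pos: [507.7, -277.7, 141.7]
tcp_rot: [-3.141, -0.001, 2.447]
ft_force: [0.5, 0.1, 0.7]
opening: 0.842
```

Run:
```python
from h import *
go(509,-277.5,58)
```

```text
t 20.1 tcp [ 507.7 -277.7  141.7] rot [-1.800e+02 -1.000e-01  1.402e+02] op 0.842 F [0.5 0.1 0.7]
-> dx -0.9 dy 1.0 dz 83.7
```

Emit:
carry_out:
  moves:
    - {"dx":-0.001,"dy":0.001,"dz":0.03,"twist":0}
    - {"dx":-0.001,"dy":0.001,"dz":0.06,"twist":0}
    - {"dx":-0.001,"dy":0.001,"dz":0.083,"twist":0}
    - {"dx":-0.001,"dy":0.001,"dz":0.083,"twist":0}
    - {"dx":-0.001,"dy":0.001,"dz":0.083,"twist":0}

```text
t: 20.55
eef_pos: [509.8, -278.0, 60.1]
tcp_rot: [3.142, 0.001, 2.448]
ft_force: [0.3, 0.3, 0.4]
opening: 0.837
```

Emit:
carry_out:
  moves:
    - {"dx":0,"dy":0,"dz":0,"twist":0}
    - {"dx":0,"dy":0,"dz":0,"twist":0}
    - {"dx":0,"dy":0,"dz":0,"twist":0}
    - {"dx":0,"dy":0,"dz":0,"twist":0}
    - {"dx":0,"dy":0,"dz":0,"twist":0}
  grip: 0.02

```text
t: 21.05
eef_pos: [509.2, -277.8, 59.0]
tcp_rot: [-3.142, 0.0, 2.447]
ft_force: [0.1, 0.6, 0.7]
opening: 0.477
```

Emit:
carry_out:
  moves:
    - {"dx":0,"dy":0,"dz":0,"twist":0}
    - {"dx":0,"dy":0,"dz":-0.02,"twist":0}
    - {"dx":0,"dy":0,"dz":-0.06,"twist":0}
    - {"dx":0,"dy":0,"dz":-0.1,"twist":0}
    - {"dx":0,"dy":0,"dz":-0.14,"twist":0}

```text
t: 21.55
eef_pos: [508.9, -277.6, 200.2]
tcp_rot: [-3.141, -0.0, 2.447]
ft_force: [0.3, -0.2, 0.2]
opening: 0.211
```

Run:
```python
from h import *
go(470,337.4,74)
```

```text
t 21.6 tcp [ 508.9 -277.6  200.2] rot [-180.    -0.   140.2] op 0.211 F [ 0.3 -0.2  0.2]
-> dx 423.4 dy 447.8 dz 126.2
```

The fingers hadn't reached the handle before the lift: they were started from wider open and needed more time. I check the tamper before trying again.

Emit:
carry_out:
  moves:
    - {"dx":0,"dy":0,"dz":0,"twist":0}
    - {"dx":0,"dy":0,"dz":0,"twist":0}
    - {"dx":0,"dy":0,"dz":0,"twist":0}
    - {"dx":0,"dy":0,"dz":0,"twist":0}
    - {"dx":0,"dy":0,"dz":0,"twist":0}
  grip: 0.06

```text
t: 22.05
eef_pos: [508.8, -277.6, 197.7]
tcp_rot: [-3.141, -0.002, 2.447]
ft_force: [0.0, -0.5, 0.3]
opening: 0.576
```

Run:
```python
from h import *
go(509,-277.5,60); shot('wrist','w6')
circ('w6',60,110,(509,-277),50);circ('w6',26,35,(509,-277),50)
```

```text
t 22.1 tcp [ 508.8 -277.6  197.7] rot [-1.800e+02 -1.000e-01  1.402e+02] op 0.576 F [ 0.  -0.5  0.3]
-> dx -0.1 dy 0.2 dz 137.7
w6 1258 [ 507.9 -273.5   93.5] ((510.1384582519531, -275.234375), 16.88949966430664)
w6 1063 [ 502.5 -269.1   31.9] ((510.2014465332031, -275.332763671875), 28.848604202270508)
```

View pics/w6.png

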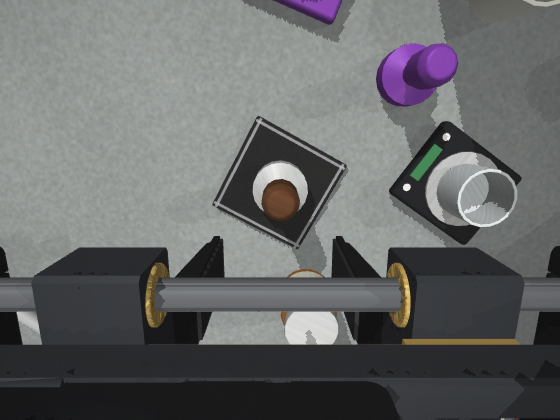

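The tamper still stands upright on the mat at (280,190), unmoved to within about 2 mm, and the cup stands on the pan. I try the grasp again with a longer close.

Emit:
carry_out:
  moves:
    - {"dx":0,"dy":0,"dz":0.04,"twist":0}
    - {"dx":0,"dy":0,"dz":0.08,"twist":0}
    - {"dx":0,"dy":0,"dz":0.12,"twist":0}
    - {"dx":0,"dy":0,"dz":0.138,"twist":0}
    - {"dx":0,"dy":0,"dz":0.138,"twist":0}

```text
t: 22.6
eef_pos: [507.9, -276.9, 57.9]
tcp_rot: [-3.141, -0.005, 2.447]
ft_force: [0.6, 0.6, 0.0]
opening: 0.627
```

Emit:
carry_out:
  moves:
    - {"dx":0,"dy":0,"dz":0,"twist":0}
    - {"dx":0,"dy":0,"dz":0,"twist":0}
    - {"dx":0,"dy":0,"dz":0,"twist":0}
    - {"dx":0,"dy":0,"dz":0,"twist":0}
    - {"dx":0,"dy":0,"dz":0,"twist":0}
  grip: 0.02

```text
t: 23.1
eef_pos: [509.7, -277.9, 61.7]
tcp_rot: [3.141, 0.002, 2.447]
ft_force: [1.9, 1.9, 5.7]
opening: 0.328
```

Emit:
carry_out:
  moves:
    - {"dx":0,"dy":0,"dz":0,"twist":0}
    - {"dx":0,"dy":0,"dz":0,"twist":0}
    - {"dx":0,"dy":0,"dz":0,"twist":0}
    - {"dx":0,"dy":0,"dz":0,"twist":0}

```text
t: 23.5
eef_pos: [509.8, -277.9, 61.7]
tcp_rot: [3.141, 0.002, 2.447]
ft_force: [1.2, 2.5, 6.5]
opening: 0.33
```

Emit:
carry_out:
  moves:
    - {"dx":0,"dy":0,"dz":-0.02,"twist":0}
    - {"dx":0,"dy":0,"dz":-0.06,"twist":0}
    - {"dx":0,"dy":0,"dz":-0.1,"twist":0}
    - {"dx":0,"dy":0,"dz":-0.14,"twist":0}
    - {"dx":0,"dy":0,"dz":-0.14,"twist":0}

```text
t: 24.0
eef_pos: [510.4, -278.7, 205.6]
tcp_rot: [3.141, 0.008, 2.447]
ft_force: [1.1, -0.1, -4.2]
opening: 0.332
```

Run:
```python
from h import *
go(470,337.4,74)
```

```text
t 24.0 tcp [ 510.4 -278.7  205.6] rot [180.    0.4 140.2] op 0.332 F [ 1.1 -0.1 -4.2]
-> dx 425.2 dy 447.7 dz 131.6
```

Emit:
carry_out:
  moves:
    - {"dx":0.02,"dy":0.021,"dz":0,"twist":0}
    - {"dx":0.05,"dy":0.053,"dz":0,"twist":0}
    - {"dx":0.08,"dy":0.084,"dz":0,"twist":0}
    - {"dx":0.11,"dy":0.116,"dz":0,"twist":0}
    - {"dx":0.14,"dy":0.147,"dz":0,"twist":0}

```text
t: 24.5
eef_pos: [494.4, -73.5, 199.5]
tcp_rot: [-3.141, -0.002, 2.447]
ft_force: [1.3, 0.5, -4.4]
opening: 0.33
```

Emit:
carry_out:
  moves:
    - {"dx":0.03,"dy":0.0315,"dz":0,"twist":0}
    - {"dx":0.06,"dy":0.063,"dz":0,"twist":0}
    - {"dx":0.09,"dy":0.095,"dz":0,"twist":0}
    - {"dx":0.12,"dy":0.126,"dz":0,"twist":0}
    - {"dx":0.15,"dy":0.158,"dz":0,"twist":0}

```text
t: 25.0
eef_pos: [480.2, 143.7, 199.6]
tcp_rot: [-3.14, -0.001, 2.447]
ft_force: [1.1, -1.3, -4.0]
opening: 0.329
```

Emit:
carry_out:
  moves:
    - {"dx":0.03,"dy":0.0315,"dz":0,"twist":0}
    - {"dx":0.06,"dy":0.063,"dz":0,"twist":0}
    - {"dx":0.09,"dy":0.095,"dz":0,"twist":0}
    - {"dx":0.12,"dy":0.126,"dz":0,"twist":0}
    - {"dx":0.134,"dy":0.142,"dz":0,"twist":0}

```text
t: 25.5
eef_pos: [467.9, 339.7, 199.1]
tcp_rot: [-3.14, -0.001, 2.449]
ft_force: [0.0, 0.6, -3.3]
opening: 0.327
```

Emit:
carry_out:
  moves:
    - {"dx":0,"dy":0,"dz":0.02,"twist":0}
    - {"dx":0,"dy":0,"dz":0.06,"twist":0}
    - {"dx":0,"dy":0,"dz":0.09,"twist":0}
    - {"dx":0,"dy":0,"dz":0.1,"twist":0}
    - {"dx":0,"dy":0,"dz":0.1,"twist":0}

```text
t: 26.0
eef_pos: [468.5, 336.5, 99.0]
tcp_rot: [-3.138, -0.001, 2.447]
ft_force: [-0.7, -0.4, -3.7]
opening: 0.323
```

Run:
```python
from h import *
go(470,337.4,77); shot('top','top3'); shot('scene','scene3')
circ('top3',26,60,(470,337),40)
P=pts('top3'); q=P[(abs(P[...,2]-24)<1.5)&(np.hypot(P[...,0]-470,P[...,1]-337)<55)]; print(len(q),cv2.minEnclosingCircle(q[:,:2].astype(np.float32)))
```

```text
t 26.0 tcp [468.5 336.5  99. ] rot [-1.798e+02 -1.000e-01  1.402e+02] op 0.323 F [-0.7 -0.4 -3.7]
-> dx -0.5 dy 1.7 dz 22.0
top3 77 [477.  316.   39.9] ((469.93243408203125, 333.1476135253906), 38.330909729003906)
368 ((472.0935974121094, 335.2297058105469), 46.42332458496094)
```

View pics/scene3.png

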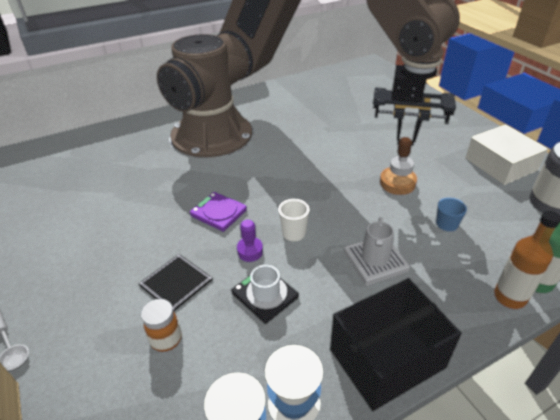

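The scene view shows the tamper hanging upright over the block at (400,172), the jug on the tray at (377,243) and the cup on the scale at (265,287).

Emit:
carry_out:
  moves:
    - {"dx":0,"dy":0.001,"dz":0.008,"twist":0}
    - {"dx":0,"dy":0.001,"dz":0.014,"twist":0}
    - {"dx":0,"dy":0.001,"dz":0.018,"twist":0}
    - {"dx":0,"dy":0.001,"dz":0.02,"twist":0}
    - {"dx":0,"dy":0.001,"dz":0.02,"twist":0}

```text
t: 26.6
eef_pos: [469.8, 337.8, 80.4]
tcp_rot: [-3.141, -0.0, 2.447]
ft_force: [0.0, 0.6, -4.5]
opening: 0.327
```

Emit:
carry_out:
  moves:
    - {"dx":0,"dy":0,"dz":0.001,"twist":0}
    - {"dx":0,"dy":0,"dz":0.002,"twist":0}
    - {"dx":0,"dy":0,"dz":0.002,"twist":0}

```text
t: 26.9
eef_pos: [469.9, 337.8, 78.7]
tcp_rot: [-3.142, 0.0, 2.447]
ft_force: [-1.7, -0.1, -3.9]
opening: 0.327
```

Emit:
carry_out:
  moves:
    - {"dx":0,"dy":0,"dz":0.001,"twist":0}
    - {"dx":0,"dy":0,"dz":0.0015,"twist":0}
    - {"dx":0,"dy":0,"dz":0.0015,"twist":0}

```text
t: 27.2
eef_pos: [470.5, 338.2, 78.2]
tcp_rot: [3.14, 0.001, 2.447]
ft_force: [-0.1, -1.0, 6.3]
opening: 0.325
```

Emit:
carry_out:
  moves:
    - {"dx":0,"dy":0,"dz":0,"twist":0}
    - {"dx":0,"dy":0,"dz":0,"twist":0}
    - {"dx":0,"dy":0,"dz":0,"twist":0}
    - {"dx":0,"dy":0,"dz":0,"twist":0}
    - {"dx":0,"dy":0,"dz":0,"twist":0}
  grip: 0.08

```text
t: 27.7
eef_pos: [469.9, 337.8, 77.1]
tcp_rot: [-3.141, 0.0, 2.447]
ft_force: [-0.7, 0.3, 0.3]
opening: 0.695
```

Emit:
carry_out:
  moves:
    - {"dx":0,"dy":0,"dz":-0.02,"twist":0}
    - {"dx":0,"dy":0,"dz":-0.06,"twist":0}
    - {"dx":0,"dy":0,"dz":-0.1,"twist":0}
    - {"dx":0,"dy":0,"dz":-0.14,"twist":0}
    - {"dx":0,"dy":0,"dz":-0.14,"twist":0}

```text
t: 28.2
eef_pos: [471.5, 338.8, 222.3]
tcp_rot: [3.134, 0.003, 2.447]
ft_force: [-0.2, -0.3, -0.7]
opening: 0.842
```

Emit:
carry_out:
  moves:
    - {"dx":0.02,"dy":0.021,"dz":0,"twist":0}
    - {"dx":0.05,"dy":0.053,"dz":0,"twist":0}
    - {"dx":0.08,"dy":0.084,"dz":0,"twist":0}
    - {"dx":0.11,"dy":0.116,"dz":0,"twist":0}
    - {"dx":0.12,"dy":0.126,"dz":0,"twist":0}

```text
t: 28.7
eef_pos: [457.2, 514.5, 215.5]
tcp_rot: [-3.141, -0.001, 2.45]
ft_force: [0.3, -0.1, -0.6]
opening: 0.843
```

Run:
```python
from h import *
shot('top','top4'); go(470,337,200); f='top4'
print('tamper'); circ(f,85,118,(470,337),40); circ(f,38,50,(470,337),45)
print('block'); P=pts(f); q=P[(abs(P[...,2]-24)<1.5)&(np.hypot(P[...,0]-470,P[...,1]-337)<55)]; print(len(q),cv2.minEnclosingCircle(q[:,:2].astype(np.float32)))
print('cup'); circ(f,63,72,(636,-128),40); print('jug'); circ(f,94,102,(664,120),40)
for n,z,c in(('sugar',80,(628,-332)),('blue',50,(648,342)),('white',70,(499,11))): print(n);circ(f,z,z+10,c,50)
cv2.imwrite('pics/c4.png',cv2.resize(ld(f)['p'][100:270,90:390,::-1],None,fx=2.6,fy=2.6,interpolation=2))
```

```text
t 28.8 tcp [457.1 514.6 215.4] rot [-179.9   -0.   140.4] op 0.841 F [-0.8  0.3 -0.8]
-> dx -123.3 dy -128.6 dz 15.4
tamper
top4 299 [471.2 336.3 107.8] ((472.057373046875, 340.3014221191406), 16.66399383544922)
top4 275 [469.6 330.8  46.8] ((471.9632873535156, 340.599365234375), 28.991134643554688)
block
510 ((470.5238342285156, 336.78277587890625), 46.80633544921875)
cup
top4 135 [ 637.2 -127.9   67.3] ((635.1719970703125, -127.09944152832031), 27.99056625366211)
jug
top4 163 [666.6 116.8  97.5] ((667.8480834960938, 118.28406524658203), 31.875202178955078)
sugar
top4 539 [ 627.9 -332.1   85. ] ((627.88818359375, -332.969970703125), 26.960939407348633)
blue
top4 217 [649.  343.   53.8] ((648.5718383789062, 342.5718994140625), 33.414031982421875)
white
top4 216 [500.9  11.8  74.5] ((499.1867980957031, 11.45372486114502), 33.6790771484375)
```

View pics/c4.png

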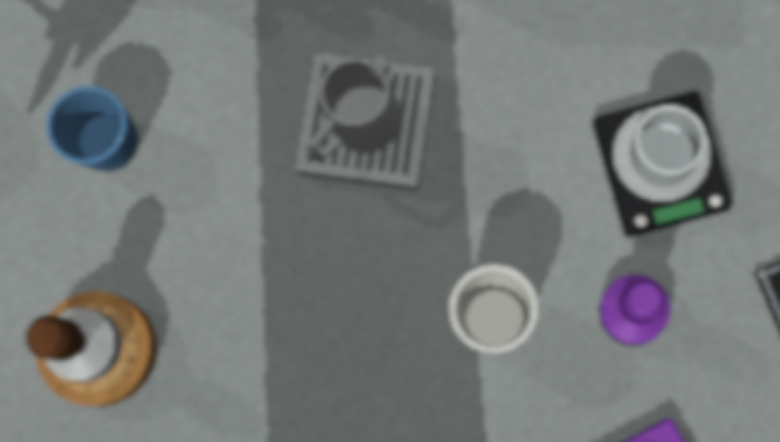

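The crop shows the tamper on the block at (75,345), the jug on the tray at (355,95) and the cup on the pan at (670,140). All three are upright, and the cups and sugar jar haven't moved. Handing in.

```bash
python3 -c "
from cell import *
print(job_done())"
```

```text
the job is handed in; nothing more can be done
None
```

I parked the tamper on the black mat and let go. Then I put the dosing cup on the scale's pan, the jug on the drip tray and the tamper on the wooden block, and handed in at about 29 s.

**Last top-camera checks before hand-in:**

| Tool | Distance from its station's centre | Upright? |
|---|---|---|
| Tamper | about 4 mm | yes: handle and foot centres within 0.5 mm of each other |
| Dosing cup | about 1–2 mm | looks upright, rim at the expected height |
| Jug | about 3–5 mm, less certain because its spout shifts the rim fit | looks upright |

The blue cup, white cup and sugar jar were within 1 mm of where they started. The gripper was open and well away from everything.

**What went wrong or disagreed:**
- **Refused moves:** my first move calls were rejected because the rows lacked some keys, and nothing moved.
- **Missed grasp:** my first grasp of the tamper on the mat lifted before the fingers had closed. It stayed standing, and the second grasp held.
- **Camera disagreement:** the wrist and top cameras differed by up to 3 mm, so I used values between the two.

The hand-in gives no verdict, so I can't confirm the result beyond these checks.

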